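# Load a ball carrier with its ballast collars and hold it level over the inspection camera

## Robot

A 6-joint arm with a two-finger parallel gripper is mounted at the origin on the work surface; the furniture and walls round the work are solid. World frame = base frame: x ahead of the robot, y to its left, z up, the work surface at z = 0. Lengths are in m, angles in rad, forces in N, time in s.
With the tool pointing down it reaches from about 0.35 to 0.775 m from the base axis. Payload 5.5 kg.
Tool frame: the origin (TCP) lies where the fingers leave the gripper's body, on its centre line; the fingertips stand env.tip_reach ahead of it and the grasp point (between the pads) lies 54 mm ahead of it (env.tip_reach is the distance from the TCP to the fingertips, in m); z points along the fingers, y is the line along which they close (so a half turn about z gives the same grasp; the last joint's range is limited). The gripper opens to 85 mm and grips with 20 to 120 N. Pads are 22 mm wide; open, the fingers measure 114 mm over their backs; the gripper's body (76 mm by 85 mm) begins 54 mm behind the grasp point. The pads swing forward as they close: fully open they stand 13 mm farther back than shut.
Start: joints at [1.092, 0.313, 0.046, 1.304, 0, 1.431], TCP at [0.191, 0.542, 0.304] pointing down, gripper open.
Joint ranges: [-2.76, 2.76], [-0.86, 1.69], [-1.03, 1.26], [-2.2, 2.34], [-1.47, 1.5], [-3.14, 3.14]. Speed limits (rad/s): [2.57, 2.57, 3.14, 3.14, 3.14, 3.14].

## Interface

Orientations are given as a unit quaternion [w, x, y, z].
In Python, from workcell import status, optics, hand_in, env gives the robot as it stands.
- The arm moves only by the shell command python3 -m handwheel 'ROWS' [FORCE]. ROWS is a JSON object whose one key "deltas" holds a list of rows, each a list of 5 numbers: the opening, from -1 (shut) to 1 (fully open), then the shift along the tool's x, y, z in units of 40 mm (1.0 is 40 mm), then the turn about the tool's z in units of 10 degrees (1.0 is 10 degrees). In form: {"deltas": [[jaw, x, y, z, roll], ...]}. A call has 1 to 20 rows; each row shifts and turns the commanded pose from where the row before left it, along the tool's axes as they then stand; what a row does not reach is not made up. A row lasts 1/8 s, in which the tool goes at most 62.5 mm and 10.7 degrees, less where a joint would pass 70% of its speed; a pose out of reach is approached as far as the arm can. A call is refused whole if a number of a shift passes 1 or a number of a turn 1, either way. A call with a gripper value outside its range is refused whole. The fingers move at their own pace and stop on an object; FORCE is the grip in N (left out, the last holds). Time passes only in rows, so rows that do not move let the fingers close. It gives the time, the measured TCP pose, the force, the opening and the grip force at its end, in the units of the state.
- status.get_state(): the state, without advancing time (a new reading comes with each control period).
- optics.read_camera(name): name is "side" or "top" or "wrist"; returns a dict with "frame" (480x640x3 uint8, red, green, blue), "depth" (480x640 float32, m along the optical axis (not along the pixel's ray), 0 where there is no reading), "vfov" (degrees; the focal length in pixels is half the picture's height over the tangent of half this angle, whatever the lens; pixels are square), "cx", "cy" (the principal point, pixels), "origin" and "attitude" of the camera in the world. Camera axes: x right, y down, z forward; pixel columns grow to the right and rows downward; lengths in m; the calibration is good to about 2 mm. A picture is of the moment at which its call begins.
- hand_in(): hands the job in; it is judged then, once.
The state is a dict: "clock": time; "joint_pos": joint angles; "qvel": joint speeds; "tau": joint torques, N m; "tcp_pos": TCP position; "orientation": TCP orientation; "wrist_force": force on the tool from outside, world axes, zero at the start; "ft_torque": the same for the moment, N m; "finger_gap": finger opening in m; "grip_force": force on a finger pad.
Only numpy, scipy, OpenCV 4.12 (cv2) and the standard library are available. Lean on these libraries where they do the work, as an engineer would, in place of code of your own. Each camera call takes 0.05 s, during which the arm holds its last target. There are 200 camera calls.

## Task

Slide the wide steel collar down the ball carrier's post until it is fully home on the plate, then the narrow collar fully home on top of it. Then lift the carrier by the top of its post, keeping it level so that the loose ball stays in its shallow pocket, and carry it to the upward-looking camera. Finish while still holding it there, level and still, with the pocket's clear window centred over the lens and about 10 cm above it; do not put it down or let go, and leave the other things on the table where they are.

Things in the scene. Friction and masses are not known exactly. Their poses are not given: they have to be found in the camera images.
- carrier: Loose ball carrier, about 0.42 kg: bare aluminium plate 170 x 70 mm (long along x) on four short feet, steel post upright in the middle. Origin: centre of its underside (bottom of the feet); z up. Plate z = 4 to 12 mm. Ball pocket at x = +55 mm; low rib 14 x 50 mm at x = -72 mm, top z = 18 mm. Fingers reaching down to the plate clear ball and rib if they close along the carrier's y.
- pocket (a point): Centre of the floor of the carrier's ball pocket (at 55, 0, 9 mm in the carrier's frame; axes as the carrier's). The pocket is a round recess 30 mm across and only 3 mm deep with a clear window as its floor; the ball rolls about 7 mm either way in it and leaves it if tipped or jerked.
- post_seat (a point): Point on the post's axis at the plate's top (0, 0, 12 mm in the carrier's frame), where the wide collar's underside comes to rest.
- post_top (a point): Top end of the post (0, 0, 90 mm in the carrier's frame). Post: round, 14 mm diameter up to z = 47 mm, tapering to a 10 x 10 mm square grip (faces along the carrier's x and y) from z = 51 to 86 mm, then a small cone. With both collars on it stands free above z = 44 mm.
- ball_center (a point): Centre of the loose steel ball, 22 mm diameter, 45 g, that lies in the pocket (11 mm above the pocket's floor).
- wide_collar: Wide plain steel collar, loose, lying flat on the table: 50 mm outside diameter, 18 mm bore, 16 mm high, about 0.13 kg. Origin: centre of its underside; z up.
- narrow_collar: Narrow plain steel collar, loose, lying flat on the table: 34 mm outside diameter, 18 mm bore, 16 mm high, about 0.06 kg. Origin: centre of its underside; z up.
- lens (a point): Top centre of the lens mount of the upward-looking inspection camera, 40 mm above the table; z up. The camera is a black box 80 x 80 x 34 mm fixed on the table, with a metal ring 44 mm across round the lens.
- film_roll_by: Bystander: roll of sealing film standing on end, 58 mm across, 52 mm high. Origin: centre of its underside.
- marker_by: Bystander: marker pen lying down, 138 mm long. Origin: centre of its underside.
- oyster_cap_by: Bystander: pale mushroom cap, 48 x 65 mm, 25 mm high. Origin: centre of its underside.
- dish_p_2_by: Bystander: closed round dish, 93 mm across, 14 mm high. Origin: centre of its underside.
- tweezers_0_by: Bystander: black tweezers lying down, 126 mm long. Origin: centre of its underside.

How it is judged:
On the way, in this order (a step that is already met when the one before it is completed fails the run):
1. the wide collar is fully home on the plate, round the post, the narrow one not yet on (z of wide_collar in the frame of carrier between 0.009 and 0.014 m and horizontal distance between wide_collar and post_seat below 0.006 m and horizontal distance between narrow_collar and post_seat above 0.03 m), for 0.2 s.
2. the narrow collar is fully home on the wide one, carrier standing on the table with the ball in its pocket (z of wide_collar in the frame of carrier between 0.009 and 0.014 m and horizontal distance between each of wide_collar, narrow_collar and post_seat below 0.006 m and z of narrow_collar in the frame of carrier between 0.025 and 0.03 m and distance between ball_center and pocket below 0.0165 m and height (world z) of carrier below 0.01 m), for 0.2 s.
3. the carrier is lifted clear of the table, level, with collars and ball (z of wide_collar in the frame of carrier between 0.009 and 0.014 m and horizontal distance between each of wide_collar, narrow_collar and post_seat below 0.006 m and z of narrow_collar in the frame of carrier between 0.025 and 0.03 m and distance between ball_center and pocket below 0.0165 m and height (world z) of carrier above 0.03 m and angle between carrier's own z axis and vertical below 0.3 rad), for 0.2 s.
At the end, for the whole second after the job is handed in: Still held in the fingers, at rest (under 0.02 m/s, 0.15 rad/s), level within 0.1 rad; pocket centre within 15 mm horizontally of the lens and 70 to 140 mm above it; ball in its pocket; wide collar home on the plate and narrow collar home on it, each within 2 mm (z of wide_collar in the frame of carrier between 0.009 and 0.014 m and horizontal distance between each of wide_collar, narrow_collar and post_seat below 0.006 m and z of narrow_collar in the frame of carrier between 0.025 and 0.03 m and distance between ball_center and pocket below 0.0165 m and angle between carrier's own z axis and vertical below 0.1 rad and horizontal distance between pocket and lens below 0.015 m and z of pocket in the frame of lens between 0.07 and 0.14 m and contact force between the fingers and carrier above 1 N and linear speed of carrier below 0.02 m/s and angular speed of carrier below 0.15 rad/s); the arm keeps its last pose, push and grip.
It fails at once if the carrier is tipped by more than 0.35 rad (angle between carrier's own z axis and vertical above 0.35 rad).
It fails at once if the ball leaves its pocket (distance between ball_center and pocket above 0.025 m).
It fails at once if a bystander (film roll, marker, mushroom cap, dish, tweezers) is moved by more than 30 mm (distance of any of film_roll_by, marker_by, oyster_cap_by, dish_p_2_by, tweezers_0_by from where it was at the start of the episode above 0.03 m).
It also fails if it takes over 72 s, if anything falls off the work surface, if the arm or the gripper's body presses on something with over 40 N, if the wrist force passes 120 N, or if a joint passes its speed limit or range.

## Working session

There is one attempt and no reset: what is moved stays moved. The work goes in short steps, Python scripts to look and compute and a shell command to move; the robot and the scene stay as the last step left them, time stands still between calls to the robot, and variables do not carry over. Pictures are saved under pics/ and viewed, at most 11 in all, crops included, and the job is handed in when it is done.

```bash
ls; mkdir -p pics
python3 - <<'E'
from workcell import status, optics, env
import cv2, numpy as np, pickle
s=status.get_state(); print({k:np.round(v,3) for k,v in s.items()}, env.tip_reach)
for n in ("top","side","wrist"):
    c=optics.read_camera(n); pickle.dump(c,open(f"pics/{n}0.pkl","wb"))
    cv2.imwrite(f"pics/{n}0.png",c["frame"][...,::-1]); print(n,c["vfov"],c["cx"],c["cy"],c["origin"],c["attitude"])
E
```

```text
pics
{'clock': np.float64(0.0), 'joint_pos': array([1.092, 0.314, 0.045, 1.304, 0.   , 1.431]), 'qvel': array([-0.001, -0.001, -0.001, -0.   ,  0.001, -0.001]), 'tau': array([ 3.0000e-03, -4.8063e+01,  2.9853e+01,  1.9000e-02,  0.0000e+00,
        0.0000e+00]), 'tcp_pos': array([0.191, 0.542, 0.303]), 'orientation': array([-0.   ,  0.169,  0.986, -0.001]), 'wrist_force': array([ 0.377,  0.385, -0.335]), 'ft_torque': array([ 0.008, -0.054,  0.027]), 'grip_force': np.float64(0.0), 'finger_gap': np.float64(0.085)} 0.0726
top 54.68226632976814 316.2053304301233 233.48209652503343 [0.40688785 0.02506854 1.03284595] [ 0.01792203 -0.70221316  0.71129649 -0.02515514]
side 44.684148045016315 317.97524383657554 237.21822086450774 [-0.2656289   1.24639062  0.63299773] [ 0.14549601 -0.2184167   0.79671102 -0.54440482]
wrist 64.74069264041444 316.3650109976115 242.76135359428673 [0.12607175 0.56455076 0.37265634] [0.1126831  0.80854062 0.57221414 0.07832985]
```

View pics/top0.png

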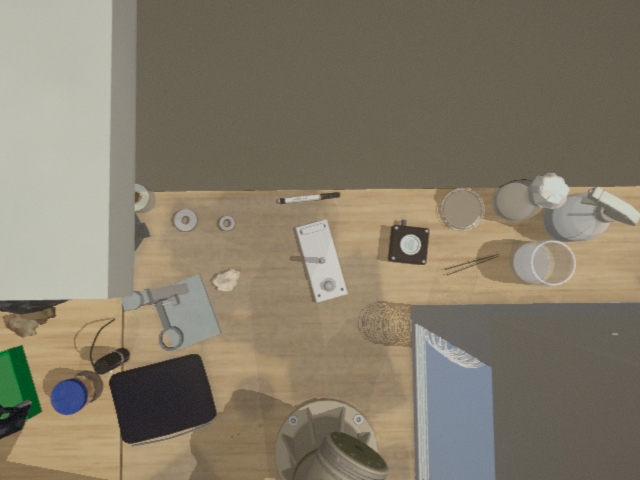

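View pics/side0.png

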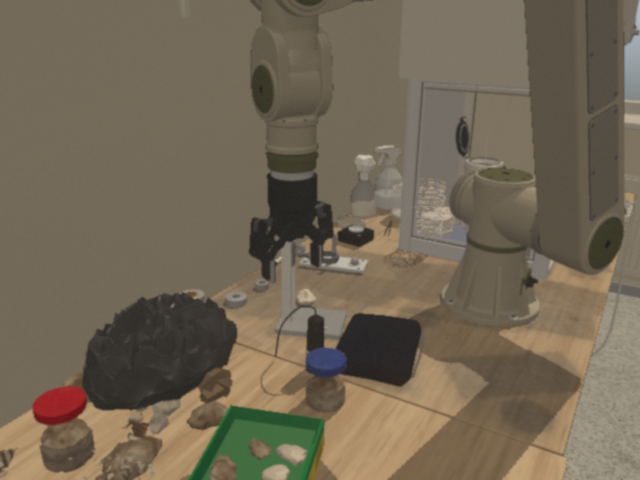

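The top view shows the wide collar at (185,220), narrow collar (227,223), carrier with post top about (322,260) and ball (328,285), and the camera box with lens at (410,244). The marker, dish, tweezers and mushroom are at (308,198), (462,209), (472,264) and (227,279). The side view shows the arm standing off to +y, by a grey lab stand.

```bash
cat > h.py <<'E'
import numpy as np, cv2, pickle
from scipy.spatial.transform import Rotation as R
def rot(q): return R.from_quat(np.roll(q,-1))
def f(c): return c["frame"].shape[0]/2/np.tan(np.radians(c["vfov"])/2)
def ray(c,u,v):
    d=np.stack([(np.asarray(u,float)-c["cx"])/f(c),(np.asarray(v,float)-c["cy"])/f(c),np.ones(np.shape(u))],-1)
    return d@rot(c["attitude"]).as_matrix().T
def plane(c,u,v,z):
    d=ray(c,u,v); o=np.asarray(c["origin"]); return o+d*((z-o[2])/d[...,2])[...,None]
def cloud(c):
    v,u=np.mgrid[:480,:640]; return np.asarray(c["origin"])+ray(c,u,v)*c["depth"][...,None]
def meet(c1,p1,c2,p2):
    a,b=ray(c1,*p1),ray(c2,*p2); o1,o2=map(np.asarray,(c1["origin"],c2["origin"]))
    t=np.linalg.lstsq(np.c_[a,-b],o2-o1,rcond=None)[0]; A,B=o1+a*t[0],o2+b*t[1]
    return (A+B)/2,np.linalg.norm(A-B)
E
python3 - <<'E'
from h import *
c=pickle.load(open("pics/top0.pkl","rb")); P=cloud(c)
for n,(u,v) in dict(table=(270,240),floor=(300,100),shelf=(60,100),shelfedge=(120,250),wide=(175,220),narrow=(221,223),post=(322,260),ball=(328,284),plate=(318,245),lens=(410,244),box=(395,232),stand=(190,320),stand2=(165,300),arm=(150,295),bot=(550,190),cyl=(545,262),hood=(440,380),hood2=(600,350),film=(138,198),clamp=(318,260)).items(): print(n,np.round(P[v,u],3))
z=P[...,2]
h=np.clip((z+0.02)/0.35*255,0,255).astype(np.uint8)
a=c["frame"][180:310,120:500,::-1]
cv2.imwrite("pics/top0c.png",np.vstack([cv2.resize(a,None,fx=2.1,fy=2.1,interpolation=2),cv2.resize(cv2.applyColorMap(h,2)[180:310,120:500],None,fx=2.1,fy=2.1,interpolation=0)]))
E
```

```text
table [0.457 0.117 0.002]
floor [0.659 0.04  0.322]
shelf [0.461 0.108 0.881]
shelfedge [0.412 0.09  0.874]
wide [0.502 0.323 0.019]
narrow [0.495 0.223 0.015]
post [0.41  0.004 0.092]
ball [ 0.359 -0.009  0.032]
plate [0.444 0.011 0.015]
lens [ 0.442 -0.187  0.039]
box [ 0.469 -0.156  0.035]
stand [0.284 0.291 0.011]
stand2 [0.328 0.345 0.012]
arm [0.355 0.296 0.25 ]
bot [ 0.531 -0.409  0.2  ]
cyl [ 0.4   -0.489  0.014]
hood [ 0.148 -0.25   0.013]
hood2 [ 0.338 -0.189  0.684]
film [0.554 0.41  0.001]
clamp [0.411 0.011 0.015]
```

View pics/top0c.png

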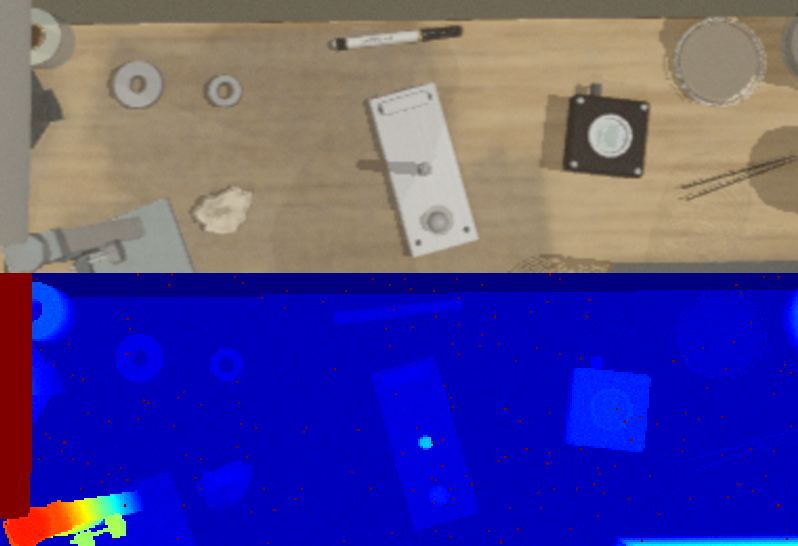

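The crop shows the pieces cleanly: both collars, the post with its shadow, the ball in its pocket, and a tall rod stand at lower left that the arm must avoid. The overhead body at far left is at z≈0.88.

Run:
```python
from h import *
c=pickle.load(open("pics/top0.pkl","rb")); P=cloud(c); z=P[...,2]
s=pickle.load(open("pics/side0.pkl","rb")); S=cloud(s)
# rod
for n,Q in (("top",P.reshape(-1,3)),("side",S.reshape(-1,3))):
    for zl in (0.05,0.1,.15,.2,.25,.3,.35,.4):
        m=(abs(Q[:,2]-zl)<.025)&(Q[:,0]>.22)&(Q[:,0]<.5)&(Q[:,1]>.2)&(Q[:,1]<.45)
        if m.sum()>5: print(n,zl,m.sum(),np.round(np.percentile(Q[m],[3,97],axis=0)[:,:2].ravel(),3))
m=z>.6; m[:,320:]=0; print("shelf",np.round(np.percentile(P[m],[1,50,99],axis=0),3))
for u,v in [(470,40),(420,60),(380,40),(200,200),(540,150)]: print((u,v),np.round(S[v,u],3))
# collars, plate, box by colour/height masks on plane
hsv=cv2.cvtColor(c["frame"],cv2.COLOR_RGB2HSV)
def fit(mask,zt,name):
    n,l,st,_=cv2.connectedComponentsWithStats(mask.astype(np.uint8)); i=1+np.argmax(st[1:,4]); 
    cn=max(cv2.findContours((l==i).astype(np.uint8),0,cv2.CHAIN_APPROX_NONE)[0],key=cv2.contourArea)[:,0]
    w=plane(c,cn[:,0],cn[:,1],zt)[:,:2].astype(np.float32)*1000
    print(name,"circ",np.round(cv2.minEnclosingCircle(w),1) if 0 else [np.round(x,1) for x in cv2.minEnclosingCircle(w)],"ell",cv2.fitEllipse(w),"rect",cv2.minAreaRect(w), np.median(z[l==i]).round(4)); return l==i
def win(u,v,r): m=np.zeros((480,640),bool); m[v-r:v+r,u-r:u+r]=1; return m
fit(win(185,220,18)&(hsv[...,1]<45),.016,"wide")
fit(win(227,223,13)&(hsv[...,1]<45),.016,"narrow")
fit(win(322,261,48)&(hsv[...,1]<40)&(hsv[...,2]>140),.012,"plate")
fit(win(322,261,10)&(z>.06),.090,"post")
fit(win(328,285,10)&(z>.024),.025,"ball")
fit(win(410,244,30)&(hsv[...,2]<90),.034,"box")
fit(win(410,244,14)&(hsv[...,2]>110),.040,"lens")
```

```text
top 0.05 266 [0.221 0.292 0.496 0.441]
top 0.1 132 [0.22  0.293 0.364 0.445]
top 0.15 725 [0.24  0.267 0.36  0.443]
top 0.2 140 [0.335 0.293 0.364 0.32 ]
top 0.25 300 [0.334 0.292 0.364 0.336]
top 0.3 193 [0.336 0.303 0.359 0.327]
side 0.05 310 [0.334 0.3   0.427 0.443]
side 0.1 317 [0.333 0.299 0.352 0.344]
side 0.15 653 [0.25  0.272 0.35  0.342]
side 0.2 100 [0.334 0.304 0.349 0.341]
shelf [[0.397 0.025 0.863]
 [0.445 0.105 0.881]
 [0.496 0.127 1.033]]
(470, 40) [ 0.159 -0.183  0.566]
(420, 60) [ 0.283 -0.191  0.515]
(380, 40) [ 0.669 -0.789  0.528]
(200, 200) [0.661 0.227 0.2  ]
(540, 150) [-0.092  0.182  0.405]
wide circ [array([502.3, 300.3]), np.float64(26.0)] ell ((502.5823059082031, 300.42791748046875), (47.76748275756836, 50.9088020324707), 169.12440490722656) rect ((502.09991455078125, 300.43121337890625), (50.46641540527344, 48.41698455810547), 89.3108901977539) 0.0167
narrow circ [array([495.3, 209.8]), np.float64(17.7)] ell ((494.6358947753906, 210.15316772460938), (31.409549713134766, 33.87740707397461), 173.3136749267578) rect ((494.3607177734375, 209.65899658203125), 
[... 723 characters left out ...]
, 19.69589614868164), 55.93316650390625) rect ((355.5830078125, -10.09872055053711), (19.248228073120117, 19.33838653564453), 25.670637130737305) 0.0292
box circ [array([ 441. , -182.4]), np.float64(52.6)] ell ((442.0831298828125, -182.46710205078125), (90.00944519042969, 91.17559814453125), 132.6202850341797) rect ((446.4710388183594, -183.72085571289062), (81.11724853515625, 88.35212707519531), 82.98638916015625) 0.0349
lens circ [array([ 442.1, -186.4]), np.float64(22.5)] ell ((442.1116027832031, -186.4383087158203), (42.86995315551758, 43.699989318847656), 5.966289520263672) rect ((442.3027038574219, -186.32957458496094), (42.98860168457031, 43.008914947509766), 88.61488342285156) 0.0392
```

```bash
cat >> h.py <<'E'
def todo(target,yaw=None):
    "shift to a world TCP target in tool axes, units of the rows; yaw = wanted azimuth of tool y, deg"
    from workcell import status
    s=status.get_state(); Q=rot(s["orientation"]).as_matrix(); d=(np.asarray(target)-s["tcp_pos"])@Q/.04
    a=np.degrees(np.arctan2(Q[1,1],Q[0,1])); print("t",round(float(s["clock"]),2),"tcp",np.round(s["tcp_pos"],4),"yaw",round(a,2),"tilt",np.round(Q[:2,2],4),"F",np.round(s["wrist_force"],1),"gap",round(float(s["finger_gap"]),4),"grip",round(float(s["grip_force"]),1),"j",np.round(s["joint_pos"],2))
    print("shift",np.round(d,3),"roll",None if yaw is None else round(((a-yaw+90)%180-90)/10,3))
E
python3 - <<'E'
from h import *
c=pickle.load(open("pics/top0.pkl","rb")); s=pickle.load(open("pics/side0.pkl","rb")); S=cloud(s); P=cloud(c)
print([np.round(S[v,u],2) for u,v in [(200,5),(20,5),(183,5),(160,300),(290,250),(160,330)]])
Q=S[(s["depth"]>0)]
for x0,x1,y0,y1 in [(.36,.62,.25,.4),(.36,.62,.4,.62),(.2,.36,.25,.45)]:
    m=(Q[:,0]>x0)&(Q[:,0]<x1)&(Q[:,1]>y0)&(Q[:,1]<y1); print(x0,y0,np.round(np.percentile(Q[m,2],[50,95,99.5]),3))
m=(P[...,0]>.32)&(P[...,0]<.37)&(P[...,1]>.28)&(P[...,1]<.36)&(P[...,2]<.8); print("rod top",P[m][:,2].max())
for u,v in [(417,320),(417,400),(425,305),(500,305),(420,350)]: print(np.round(P[v,u],3))
todo([.50,.54,.303],105)
E
```

```text
[array([0.66, 0.18, 0.64]), array([0.66, 0.61, 0.64]), array([0.65, 0.25, 0.64]), array([0.48, 0.55, 0.12]), array([0.33, 0.33, 0.18]), array([0.4 , 0.64, 0.12])]
0.36 0.25 [-0.001  0.044  0.05 ]
0.36 0.4 [0.113 0.131 0.137]
0.2 0.25 [0.01  0.165 0.187]
rod top 0.28026511482518535
[ 0.284 -0.192  0.063]
[ 0.115 -0.192  0.042]
[ 0.31  -0.22   0.018]
[ 0.31  -0.376  0.038]
[ 0.218 -0.201  0.043]
t 0.15 tcp [0.191  0.5421 0.3032] yaw 70.59 tilt [-0.0006 -0.0012] F [ 0.  -0.8  0.2] gap 0.0854 grip 0.0 j [ 1.09  0.31  0.05  1.3  -0.    1.43]
shift [-7.304e+00  2.518e+00  1.000e-03] roll -3.441
```

```bash
python3 -m handwheel '{"deltas": [[1,-0.8,0.28,0,0],[1,-0.8,0.28,0,0],[1,-0.8,0.28,0,0],[1,-0.8,0.28,0,0],[1,-0.8,0.28,0,0],[1,-0.8,0.28,0,0],[1,-0.8,0.28,0,0],[1,-0.8,0.28,0,0],[1,-0.8,0.28,0,0],[1,0,0,0,-0.86],[1,0,0,0,-0.86],[1,0,0,0,-0.86],[1,0,0,0,-0.86],[1,0,0,0,0]]}'; python3 -c "
from h import *
todo([.502,.300,.25],105)"
```

```text
clock: 1.9
tcp_pos: [0.4962, 0.5416, 0.3033]
orientation: [-0.0, -0.13, 0.992, -0.0]
wrist_force: [-0.0, -0.2, 0.3]
finger_gap: 0.0852
grip_force: 0.0
t 1.9 tcp [0.4962 0.5416 0.3033] yaw 104.89 tilt [-0.0008 -0.0006] F [-0.  -0.2  0.3] gap 0.0852 grip 0.0 j [0.72 0.66 0.6  1.51 0.   0.46]
shift [ 1.411 -5.875  1.336] roll -0.011
```

```bash
python3 -m handwheel '{"deltas": [[1,0.2,-0.84,0,0],[1,0.2,-0.84,0,0],[1,0.2,-0.84,0,0],[1,0.2,-0.84,0,0],[1,0.2,-0.84,0.3,0],[1,0.2,-0.84,0.4,0],[1,0.2,-0.83,0.6,0],[1,0,0,0,0],[1,0,0,0,0]]}'
python3 - <<'E'
from h import *
from workcell import optics
c=optics.read_camera("wrist"); pickle.dump(c,open("pics/w1.pkl","wb")); cv2.imwrite("pics/w1.png",c["frame"][...,::-1])
todo([.502,.300,.25],105); P=cloud(c)
for n,p in dict(wide=[.502,.3,.016],narrow=[.494,.21,.016]).items():
    q=rot(c["attitude"]).inv().apply(np.array(p)-c["origin"]); print(n,f(c)*q[:2]/q[2]+[c["cx"],c["cy"]])
E
```

```text
clock: 3.02
tcp_pos: [0.5032, 0.3007, 0.2524]
orientation: [0.0, -0.13, 0.992, 0.0]
wrist_force: [-0.2, 0.1, 1.4]
finger_gap: 0.0856
grip_force: 0.0
t 3.08 tcp [0.5034 0.3012 0.2528] yaw 104.95 tilt [0.0015 0.001 ] F [ 0.9 -0.3  0.4] gap 0.0852 grip 0.0 j [ 0.4   0.35 -0.02  1.19  0.    0.14]
shift [ 0.042 -0.02   0.069] roll -0.005
wide [316.58915948 220.64958895]
narrow [210.94388954 183.17436932]
```

View pics/w1.png

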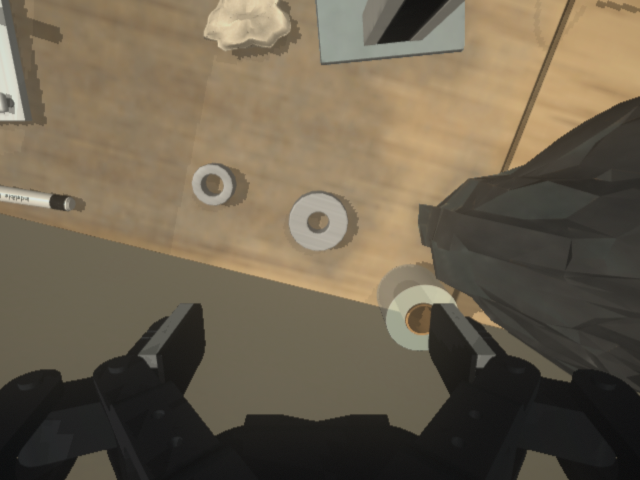

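The wrist view shows the wide collar at (318,221) and the narrow one at (213,185), within 2 px of where the top-view positions project. The fingers are at the bottom, clear of everything.

```bash
cat >> h.py <<'E'
def ring(c,u,v,r,sat=45):
    "centre px of the grey blob round (u,v)"
    h=cv2.cvtColor(c["frame"],cv2.COLOR_RGB2HSV); m=np.zeros((480,640),np.uint8); u,v=int(u),int(v)
    m[v-r:v+r,u-r:u+r]=((h[...,1]<sat)&(h[...,2]>110))[v-r:v+r,u-r:u+r]
    k=max(cv2.findContours(m,0,cv2.CHAIN_APPROX_NONE)[0],key=cv2.contourArea)
    return cv2.fitEllipse(cv2.convexHull(k))
E
python3 - <<'E'
from h import *
t=pickle.load(open("pics/top0.pkl","rb")); w=pickle.load(open("pics/w1.pkl","rb"))
for n,a,b,ra,rb in (("wide",(185,220),(318,221),18,38),("narrow",(227,223),(213,185),13,28)):
    A=ring(t,*a,ra); B=ring(w,*b,rb); print(n,A,B)
    print(meet(t,A[0],w,B[0]), plane(t,*A[0],.016).round(4), plane(w,*B[0],.016).round(4))
todo([.502,.300,.25],105)
E
```

```text
wide ((185.5353240966797, 219.8167266845703), (22.404041290283203, 23.701255798339844), 92.90745544433594) ((317.5943603515625, 220.9984130859375), (58.13801193237305, 59.39044189453125), 117.27091979980469)
(array([0.50267631, 0.30105946, 0.01336685]), np.float64(9.191516586612878e-05)) [0.5025 0.3004 0.016 ] [0.5021 0.3009 0.016 ]
narrow ((226.8059539794922, 222.8568115234375), (14.775835037231445, 16.04958152770996), 85.2126235961914) ((212.00596618652344, 184.3494110107422), (38.969112396240234, 42.29117965698242), 140.21258544921875)
(array([0.49497776, 0.21047839, 0.01389477]), np.float64(0.0002644739207734555)) [0.4947 0.2101 0.016 ] [0.4947 0.211  0.016 ]
t 3.08 tcp [0.5034 0.3012 0.2528] yaw 104.95 tilt [0.0015 0.001 ] F [ 0.9 -0.3  0.4] gap 0.0852 grip 0.0 j [ 0.4   0.35 -0.02  1.19  0.    0.14]
shift [ 0.042 -0.02   0.069] roll -0.005
```

```bash
python3 -m handwheel '{"deltas": [[1,0.04,-0.01,0.75,0],[1,0,0,0.8,0],[1,0,0,0.8,0],[1,0,0,0.8,0],[1,0,0,0.7,0],[1,0,0,0.4,0],[1,0,0,0.2,0],[1,0,0,0,0],[1,0,0,0,0]]}' 40; python3 -c "
from h import *
todo([.5022,.3007,.075],105)"
```

```text
clock: 4.2
tcp_pos: [0.5022, 0.3, 0.075]
orientation: [0.001, -0.13, 0.991, 0.0]
wrist_force: [0.1, 0.1, 0.1]
finger_gap: 0.0852
grip_force: 0.0
t 4.2 tcp [0.5022 0.3    0.075 ] yaw 104.99 tilt [0.0018 0.0008] F [0.1 0.1 0.1] gap 0.0852 grip 0.0 j [ 0.4   0.5  -0.28  0.8   0.    0.14]
shift [-0.004  0.017 -0.   ] roll -0.001
```

```bash
python3 -m handwheel '{"deltas": [[-1,0,0,0,0],[-1,0,0,0,0],[-1,0,0,0,0],[-1,0,0,0,0],[-1,0,0,0,0],[-1,0,0,0,0],[-1,0,0,0,0],[-1,0,0,0,0]]}' 40
python3 - <<'E'
from h import *
from workcell import optics
c=optics.read_camera("wrist"); pickle.dump(c,open("pics/w2.pkl","wb")); cv2.imwrite("pics/w2.png",c["frame"][...,::-1])
todo([.495,.21,.20],105)
E
```

```text
clock: 5.2
tcp_pos: [0.5018, 0.2998, 0.0751]
orientation: [0.001, -0.13, 0.991, 0.0]
wrist_force: [-1.0, -0.3, 7.4]
finger_gap: 0.0488
grip_force: 40.3
t 5.25 tcp [0.5018 0.2998 0.0751] yaw 104.98 tilt [0.0012 0.0008] F [-1.6 -0.2  6.4] gap 0.0482 grip 40.3 j [ 0.4   0.5  -0.28  0.8   0.    0.14]
shift [ 0.739 -2.123 -3.125] roll -0.002
```

View pics/w2.png

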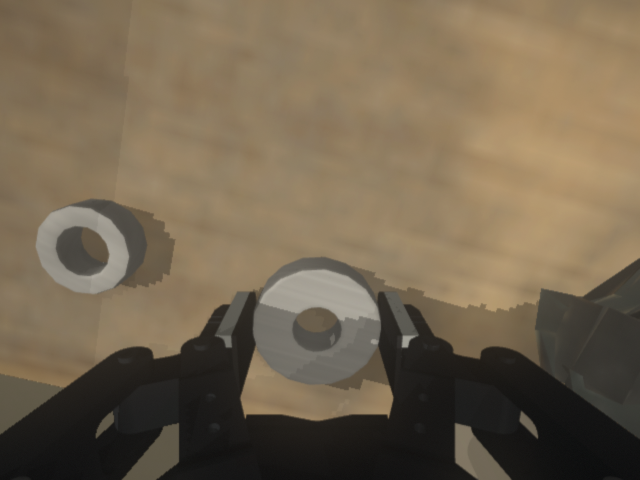

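The wrist view shows the wide collar held between the pads, its bore at (317,327), and the narrow collar at (82,250) untouched.

```bash
python3 -m handwheel '{"deltas": [[-1,0,0,-0.25,0],[-1,0,0,-0.5,0],[-1,0,0,-0.75,0],[-1,0,0,-0.75,0],[-1,0,0,-0.75,0],[-1,0,0,-0.4,0],[-1,0,0,0,0],[-1,0,0,0,0]]}' 40
python3 - <<'E'
from h import *
from workcell import optics
from h import _ if False else np
E
python3 - <<'E'
from h import *
from workcell import optics
c=optics.read_camera("wrist"); pickle.dump(c,open("pics/w3.pkl","wb")); w2=pickle.load(open("pics/w2.pkl","rb"))
for k in (w2,c):
    h=cv2.cvtColor(k["frame"],cv2.COLOR_RGB2HSV)
    m=np.zeros((480,640),np.uint8); m[250:400,255:380]=((h[...,1]<40)&(h[...,2]>120))[250:400,255:380]
    n,l,st,ce=cv2.connectedComponentsWithStats(m); i=1+np.argmax(st[1:,4]); print(st[i])
    P=cloud(k); Q=P[(l==i)&(k["depth"]>0)]; print("collar top pts",np.round(np.percentile(Q,[2,50,98],axis=0),4))
    T=k["origin"]; print("box mid",plane(k,st[i,0]+st[i,2]/2-.5,st[i,1]+st[i,3]/2-.5,np.median(Q[:,2])).round(4))
todo([.41,.003,.25],105)
E
```

```text
clock: 6.25
tcp_pos: [0.5008, 0.2993, 0.2087]
orientation: [-0.001, -0.13, 0.991, -0.0]
wrist_force: [0.4, -0.0, -2.2]
finger_gap: 0.0484
grip_force: 41.5
[ 259  269  121   69 4321]
collar top pts [[0.4804 0.2786 0.0142]
 [0.4901 0.2984 0.0154]
 [0.5    0.318  0.0166]]
box mid [0.4928 0.2978 0.0154]
[ 256  269  124  107 7342]
collar top pts [[0.4799 0.2774 0.1477]
 [0.4943 0.2938 0.149 ]
 [0.5201 0.3192 0.1501]]
box mid [0.4994 0.2988 0.149 ]
t 6.3 tcp [0.5007 0.2993 0.2084] yaw 104.99 tilt [-0.0023 -0.001 ] F [ 0.2  1.1 -1.2] gap 0.0482 grip 41.5 j [ 0.4   0.37 -0.1   1.09  0.    0.14]
shift [ 4.109 -6.569 -1.028] roll -0.001  File "<stdin>", line 3
    from h import _ if False else np
                    ^^
SyntaxError: invalid syntax
```

```bash
python3 -m handwheel '{"deltas": [[-1,0.2,-0.3,-0.3,0],[-1,0.4,-0.65,-0.4,0],[-1,0.4,-0.65,-0.4,0],[-1,0.4,-0.65,-0.4,0],[-1,0.4,-0.65,-0.4,0],[-1,0.4,-0.65,-0.4,0],[-1,0.4,-0.65,0,0],[-1,0.4,-0.65,0,0],[-1,0.4,-0.65,0,0],[-1,0.4,-0.65,0,0],[-1,0.3,-0.42,0,0],[-1,0,0,0,0],[-1,0,0,0,0],[-1,0,0,0,0]]}' 40
python3 - <<'E'
from h import *
from workcell import optics
c=optics.read_camera("wrist"); pickle.dump(c,open("pics/w4.pkl","wb")); cv2.imwrite("pics/w4.png",c["frame"][...,::-1])
todo([.41,.003,.25],105); P=cloud(c)
m=((P[...,2]>.06)&(P[...,2]<.1)&(np.hypot(P[...,0]-.41,P[...,1]-.003)<.02)).astype(np.uint8)
print(m.sum(),np.round(np.percentile(P[m>0],[2,50,98],axis=0),4))
E
```

```text
clock: 8.05
tcp_pos: [0.411, 0.0038, 0.3019]
orientation: [0.0, -0.131, 0.991, 0.0]
wrist_force: [-0.9, 0.4, -1.0]
finger_gap: 0.0487
grip_force: 41.7
t 8.1 tcp [0.411  0.0038 0.3019] yaw 105.05 tilt [-0.      0.0002] F [ 1.1  0.9 -1.1] gap 0.0483 grip 41.7 j [-0.19 -0.   -0.34  1.24  0.   -0.45]
shift [ 0.031 -0.014  1.297] roll 0.005
238 [[ 0.4047 -0.0017  0.0609]
 [ 0.4075  0.0031  0.0863]
 [ 0.4149  0.0082  0.0907]]
```

View pics/w4.png

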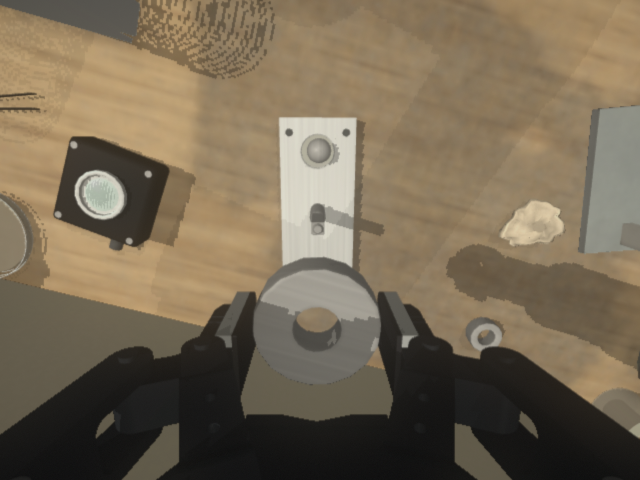

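The wrist view shows the held collar (top face centred near (317,327)), the post's tip at (317,229) and the ball at (317,150). Post, collar and tool line up in column 317.

Run:
```python
from h import *
c=pickle.load(open("pics/w4.pkl","rb")); t=pickle.load(open("pics/top0.pkl","rb")); P=cloud(c)
Q=np.array([.411,.0038,.3019]); ax=np.array([-.966,-.259]); ay=np.array([-.259,.966])
# collar top: depth band, fit circle
m=(abs(P[...,2]-(Q[2]-.0594))<.002).astype(np.uint8); m[:, :250]=0; m[:,384:]=0; m[:255]=0;m[390:]=0
m=cv2.morphologyEx(m,cv2.MORPH_OPEN,np.ones((3,3)))
k=max(cv2.findContours(m,0,cv2.CHAIN_APPROX_NONE)[0],key=cv2.contourArea); e=cv2.fitEllipse(cv2.convexHull(k)); print(e)
w=plane(c,*e[0],Q[2]-.0594)[:2]; print("collar",w.round(4),"rel tcp (x,y tool)",((w-Q[:2])@ax).round(4),((w-Q[:2])@ay).round(4))
print("edge: row top",plane(c,317,k[:,0,1].min(),Q[2]-.0594).round(4),plane(c,317,k[:,0,1].max(),Q[2]-.0594).round(4),k[:,0].min(0),k[:,0].max(0))
for v in (225,229,231): print("post w",v,plane(c,317,v,.09).round(4))
print("meet",meet(c,(317,229),t,(322.3,260.2)))
from h import ring
g=t["frame"][250:270,312:332].mean(-1).astype(int); print(g[4:16,4:16])
print("ball w",plane(c,317.5,151,.02).round(4))
e=cv2.minAreaRect(np.argwhere(cv2.inRange(cv2.cvtColor(c["frame"],cv2.COLOR_RGB2HSV),(0,0,170),(180,50,255))[110:255,260:380]>0).astype(np.float32)); print(e)
crop=c["frame"][205:245,295:340,1]; print(crop[12:36:2,12:34:2])
```

```text
((316.4297790527344, 325.35546875), (116.94879150390625, 130.32676696777344), 90.12194061279297)
collar [0.411  0.0032] rel tcp (x,y tool) 0.0002 -0.0006
edge: row top [ 0.3884 -0.0026  0.2425] [0.4357 0.0101 0.2425] [252 267] [382 384]
post w 225 [0.4076 0.0027 0.09  ]
post w 229 [0.4107 0.0035 0.09  ]
post w 231 [0.4122 0.0039 0.09  ]
meet (array([0.40991796, 0.00339899, 0.09304428]), np.float64(0.0001380794406242569))
[[190 189 191 189 190 191 191 190 189 192 193 193]
 [190 190 190 190 190 191 191 190 188 191 194 196]
 [186 188 189 189 189 188 188 188 188 190 196 199]
 [153 166 183 185 173 154 155 167 179 190 197 199]
 [145 147 149 136 129 138 153 161 171 190 197 198]
 [147 145 136 129 146 142 157 154 158 174 196 198]
 [147 147 134 111 125 144 160 156 150 173 196 198]
 [147 146 135 106 116 141 153 151 154 180 196 198]
 [147 150 145 122 120 142 140 148 156 177 194 197]
 [159 166 178 157 151 153 151 174 194 196 197 197]
 [186 190 196 194 192 193 194 195 198 199 198 197]
 [189 192 196 196 197 196 198 199 198 200 199 198]]
ball w [ 0.357  -0.0103  0.02  ]
((75.5, 57.5), (77.0, 137.0), 90.0)
[[201 169 119  98  97  97  97  97  92 122 154]
 [201 186 120  97  97  97  96  97  94 134 154]
 [201 192 123 101 101 102 101 101 103 185 159]
 [201 198 166 149 144 129 131 151 156 210 209]
 [201 198 168 144 130 131 113 118 154 211 210]
 [201 197 167 139 154 158 155 119 136 211 211]
 [201 197 168 142 160 160 160 134 127 212 211]
 [201 197 168 140 156 159 157 121 132 213 211]
 [201 196 170 155 143 137 134 150 157 213 211]
 [201 196 203 189 186 190 197 200 201 215 211]
 [201 197 206 204 200 200 199 203 212 215 204]
 [200 197 206 204 200 200 199 202 204 206 199]]
```

```bash
python3 -m handwheel '{"deltas": [[-1,0.01,0.01,0.3,0],[-1,0,0,0.6,0],[-1,0,0,0.7,0],[-1,0,0,0.7,0],[-1,0,0,0.6,0],[-1,0,0,0.27,0],[-1,0,0,0.1,0],[-1,0,0,0.1,0],[-1,0,0,0.1,0],[-1,0,0,0.1,0],[-1,0,0,0.1,0],[-1,0,0,0.1,0],[-1,0,0,0,0],[-1,0,0,0,0]]}' 40
python3 - <<'E'
from h import *
todo([.4105,.0035,.0894],105)
E
```

```text
clock: 9.85
tcp_pos: [0.4106, 0.0036, 0.1511]
orientation: [0.0, -0.13, 0.991, 0.0]
wrist_force: [0.1, -0.7, -1.7]
finger_gap: 0.0486
grip_force: 41.7
t 9.85 tcp [0.4106 0.0036 0.1511] yaw 104.99 tilt [0.0001 0.0001] F [ 0.1 -0.7 -1.7] gap 0.0486 grip 41.7 j [-0.19  0.11 -0.61  0.85  0.   -0.45]
shift [ 0.002 -0.002  1.543] roll -0.001
```

```bash
python3 -m handwheel '{"deltas": [[-1,0,0,0.15,0],[-1,0,0,0.15,0],[-1,0,0,0.15,0],[-1,0,0,0.15,0],[-1,0,0,0.15,0],[-1,0,0,0.15,0],[-1,0,0,0.15,0],[-1,0,0,0.15,0],[-1,0,0,0.15,0],[-1,0,0,0.1,0],[-1,0,0,0.05,0],[-1,0,0,0.03,0],[-1,0,0,0,0],[-1,0,0,0,0]]}' 40
python3 - <<'E'
from h import *
todo([.4105,.0035,.0894],105)
E
```

```text
clock: 11.6
tcp_pos: [0.4106, 0.0036, 0.09]
orientation: [0.0, -0.13, 0.991, -0.0]
wrist_force: [-0.1, -0.1, -1.0]
finger_gap: 0.0486
grip_force: 41.7
t 11.6 tcp [0.4106 0.0036 0.09  ] yaw 104.99 tilt [0.0004 0.    ] F [-0.1 -0.1 -1. ] gap 0.0486 grip 41.7 j [-0.19  0.2  -0.69  0.68  0.   -0.45]
shift [ 0.004 -0.002  0.016] roll -0.001
```

```bash
python3 -m handwheel '{"deltas": [[0.3,0,0,0,0],[0.5,0,0,0,0],[0.7,0,0,0,0],[1,0,0,0,0],[1,0,0,0,0],[1,0,0,0,0],[1,0,0,-0.2,0],[1,0,0,-0.4,0],[1,0,0,-0.6,0],[1,0,0,-0.7,0],[1,0,0,-0.8,0],[1,0,0,-0.8,0],[1,0,0,-0.8,0],[1,0,0,-0.8,0],[1,0,0,0,0],[1,0,0,0,0]]}' 40
python3 - <<'E'
from h import *
from workcell import optics
todo([.4947,.2107,.25],105)
c=optics.read_camera("wrist"); pickle.dump(c,open("pics/w5.pkl","wb")); cv2.imwrite("pics/w5.png",c["frame"][...,::-1])
P=cloud(c)
for r in (.012,.021,.032): 
    d=np.hypot(P[...,0]-.4105,P[...,1]-.0035); m=(abs(d-r)<.003); print(r,np.round(np.percentile(P[m][:,2],[5,50,95]),4))
E
```

```text
clock: 13.6
tcp_pos: [0.4102, 0.0037, 0.2937]
orientation: [-0.0, -0.13, 0.991, 0.0]
wrist_force: [-0.7, 0.7, 0.0]
finger_gap: 0.0854
grip_force: 0.0
t 13.6 tcp [0.4102 0.0037 0.2937] yaw 104.99 tilt [-0.0001  0.0001] F [-0.7  0.7  0. ] gap 0.0854 grip 0.0 j [-0.19 -0.   -0.36  1.22  0.   -0.45]
shift [-3.379  4.453  1.092] roll -0.001
0.012 [0.0278 0.3034 0.3101]
0.021 [0.0259 0.3009 0.3179]
0.032 [0.0111 0.3063 0.3151]
```

View pics/w5.png

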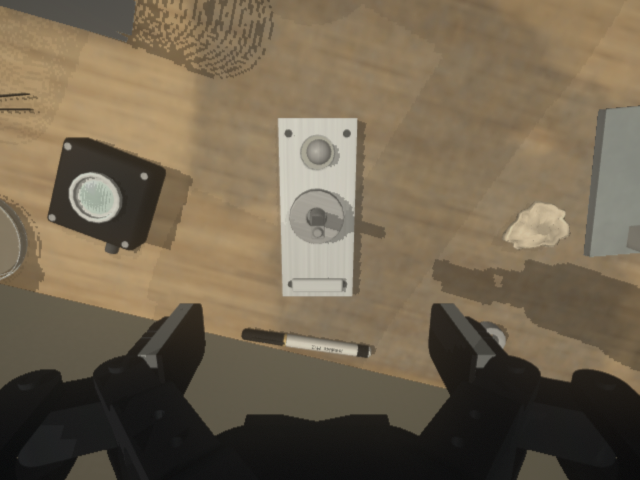

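The wrist view shows the wide collar flat on the plate round the post (centre (317,216)), with the ball still in the pocket at (317,152). Everything else is unmoved.

```bash
python3 -m handwheel '{"deltas": [[1,-0.2,0.3,0,0],[1,-0.45,0.6,0,0],[1,-0.45,0.6,0,0],[1,-0.45,0.6,0,0],[1,-0.45,0.6,0,0],[1,-0.45,0.6,0.1,0],[1,-0.45,0.6,0.3,0],[1,-0.38,0.45,0.4,0],[1,-0.1,0.1,0.3,0],[1,0,0,0,0],[1,0,0,0,0],[1,0,0,0,0]]}' 40
python3 - <<'E'
from h import *
from workcell import optics
w5=pickle.load(open("pics/w5.pkl","rb")); P=cloud(w5); m=P[...,2]<.1; d=np.hypot(P[...,0]-.4105,P[...,1]-.0035)
for r in (.018,.031): q=P[m&(abs(d-r)<.003)][:,2]; print(r,np.percentile(q,[10,50,90]).round(4))
c=optics.read_camera("wrist"); pickle.dump(c,open("pics/w6.pkl","wb"))
q=rot(c["attitude"]).inv().apply(np.array([.4947,.2107,.016])-c["origin"]); u=f(c)*q[:2]/q[2]+[c["cx"],c["cy"]]
B=ring(c,*u,30); print(u,B,plane(c,*B[0],.016).round(4))
todo(np.r_[plane(c,*B[0],.016)[:2],.081],105)
E
```

```text
clock: 15.15
tcp_pos: [0.4952, 0.21, 0.2507]
orientation: [0.001, -0.13, 0.992, 0.0]
wrist_force: [-0.4, -0.0, -0.6]
finger_gap: 0.0847
grip_force: 0.0
0.018 [0.0265 0.0275 0.0284]
0.031 [0.0106 0.0115 0.0124]
[318.19625376 222.28671135] ((317.57464599609375, 221.8700714111328), (39.040409088134766, 40.46503448486328), 127.60591888427734) [0.4945 0.2101 0.016 ]
t 15.2 tcp [0.4952 0.21   0.2507] yaw 104.93 tilt [0.0012 0.0003] F [ 0.5 -0.8  0. ] gap 0.0853 grip 0.0 j [ 0.25  0.26 -0.15  1.15 -0.   -0.01]
shift [0.023 0.008 4.242] roll -0.007
```

```bash
python3 -m handwheel '{"deltas": [[1,0.02,0.01,0.5,0],[1,0,0,0.8,0],[1,0,0,0.8,0],[1,0,0,0.8,0],[1,0,0,0.7,0],[1,0,0,0.4,0],[1,0,0,0.24,0],[1,0,0,0,0],[-1,0,0,0,0],[-1,0,0,0,0],[-1,0,0,0,0],[-1,0,0,0,0],[-1,0,0,0,0],[-1,0,0,0,0],[-1,0,0,0,0],[-1,0,0,0,0]]}' 40
python3 - <<'E'
from h import *
todo([.4105,.0035,.30],105)
E
```

```text
clock: 17.2
tcp_pos: [0.4946, 0.2109, 0.0813]
orientation: [0.001, -0.13, 0.991, 0.0]
wrist_force: [-1.0, -0.0, 5.7]
finger_gap: 0.0315
grip_force: 39.1
t 17.2 tcp [0.4946 0.2109 0.0813] yaw 105.0 tilt [0.0014 0.0005] F [-1.  -0.   5.7] gap 0.0315 grip 39.1 j [ 0.25  0.41 -0.4   0.76  0.   -0.01]
shift [ 3.365 -4.463 -5.473] roll -0.0
```

```bash
python3 -m handwheel '{"deltas": [[-1,0,0,-0.3,0],[-1,0,0,-0.6,0],[-1,0,0,-0.7,0],[-1,0.15,-0.2,-0.8,0],[-1,0.4,-0.53,-0.8,0],[-1,0.4,-0.53,-0.8,0],[-1,0.4,-0.53,-0.7,0],[-1,0.4,-0.53,-0.5,0],[-1,0.4,-0.53,-0.27,0],[-1,0.4,-0.53,0,0],[-1,0.4,-0.53,0,0],[-1,0.4,-0.53,0,0],[-1,0.4,-0.53,0,0],[-1,0,0,0,0],[-1,0,0,0,0],[-1,0,0,0,0]]}' 40
python3 - <<'E'
from h import *
from workcell import optics
c=optics.read_camera("wrist"); pickle.dump(c,open("pics/w7.pkl","wb")); cv2.imwrite("pics/w7.png",c["frame"][240:420,210:430,::-1].repeat(3,0).repeat(3,1))
todo([.4105,.0035,.30],105); P=cloud(c)
from workcell import status
Q=status.get_state()["tcp_pos"]; ax=np.array([-.966,-.259]); ay=np.array([-.259,.966])
w=np.zeros((480,640),bool); w[260:400,265:368]=1; h=cv2.cvtColor(c["frame"],cv2.COLOR_RGB2HSV)
p=P[w&(h[...,2]>60)&(P[...,2]>Q[2]-.085)&(P[...,2]<Q[2]-.045)]; hist=np.histogram(p[:,2]-Q[2],np.arange(-.085,-.044,.002)); print(hist[0]); zt=hist[1][hist[0].argmax()]+.001
zt=np.median(p[abs(p[:,2]-Q[2]-zt)<.002][:,2]); print("top below tcp",zt-Q[2])
m=(w&(abs(P[...,2]-zt)<.002)&(h[...,2]>60)).astype(np.uint8); m=cv2.morphologyEx(m,cv2.MORPH_OPEN,np.ones((3,3)))
k=max(cv2.findContours(m,0,cv2.CHAIN_APPROX_NONE)[0],key=cv2.contourArea); e=cv2.fitEllipse(cv2.convexHull(k)); r=plane(c,*e[0],zt)[:2]-Q[:2]; print(e,k[:,0].min(0),k[:,0].max(0),"rel",(r@ax).round(4),(r@ay).round(4))
E
```

```text
clock: 19.2
tcp_pos: [0.4009, -0.0195, 0.2992]
orientation: [0.0, -0.131, 0.991, 0.0]
wrist_force: [0.7, -0.4, -0.9]
finger_gap: 0.0316
grip_force: 39.7
t 19.25 tcp [ 0.4009 -0.0195  0.2991] yaw 105.06 tilt [0.0001 0.0002] F [ 0.3  1.1 -0.8] gap 0.0312 grip 39.7 j [-0.25 -0.02 -0.36  1.23  0.   -0.51]
shift [-0.381  0.493 -0.021] roll 0.006
[   0    6  100  213  211  231  228  279  475 3133  276   29   27   27
   21   22   12   12   10    4]
top below tcp -0.06595905312494921
((316.2048645019531, 316.3311767578125), (77.36995697021484, 83.94209289550781), 86.8444595336914) [277 278] [357 355] rel 0.0005 -0.0007
```

View pics/w7.png

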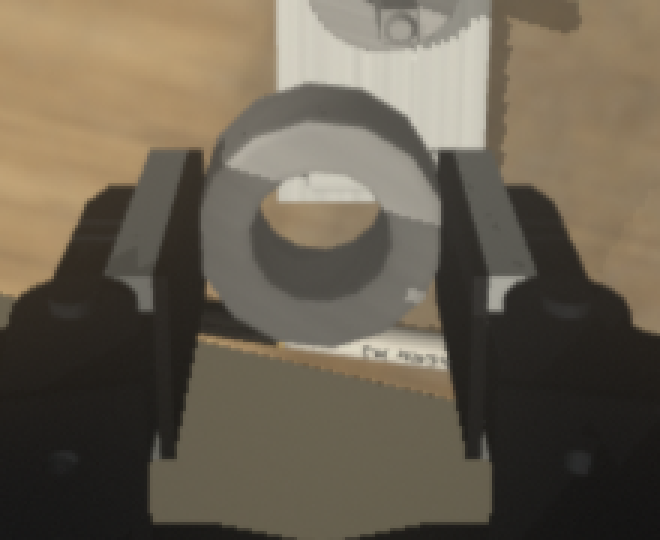

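The crop shows the narrow collar held square between the pads, its bore clear. I passed the post by about 25 mm, so I'll correct that and then lower.

```bash
python3 -m handwheel '{"deltas": [[-1,-0.19,0.24,0,0],[-1,-0.19,0.25,0.2,0],[-1,0,0,0.5,0],[-1,0,0,0.6,0],[-1,0,0,0.6,0],[-1,0,0,0.5,0],[-1,0,0,0.4,0],[-1,0,0,0.2,0],[-1,0,0,0.1,0],[-1,0,0,0.1,0],[-1,0,0,0.1,0],[-1,0,0,0.1,0],[-1,0,0,0.1,0],[-1,0,0,0.1,0],[-1,0,0,0,0],[-1,0,0,0,0]]}' 40
python3 - <<'E'
from h import *
todo([.4105,.0035,.1115],105)
E
```

```text
clock: 21.25
tcp_pos: [0.4104, 0.0027, 0.1551]
orientation: [0.0, -0.13, 0.991, 0.0]
wrist_force: [1.5, 0.2, 0.2]
finger_gap: 0.0316
grip_force: 39.8
t 21.25 tcp [0.4104 0.0027 0.1551] yaw 104.99 tilt [0.0001 0.0001] F [1.5 0.2 0.2] gap 0.0316 grip 39.8 j [-0.19  0.11 -0.6   0.86  0.   -0.45]
shift [-0.008  0.017  1.091] roll -0.001
```

```bash
python3 -m handwheel '{"deltas": [[-1,0,0.02,0.05,0],[-1,0,0,0.15,0],[-1,0,0,0.15,0],[-1,0,0,0.15,0],[-1,0,0,0.15,0],[-1,0,0,0.15,0],[-1,0,0,0.12,0],[-1,0,0,0.1,0],[-1,0,0,0.05,0],[-1,0,0,0,0],[-1,0,0,0,0]]}' 40
python3 - <<'E'
from h import *
todo([.4105,.0035,.1115],105)
E
```

```text
clock: 22.62
tcp_pos: [0.4102, 0.0035, 0.1124]
orientation: [0.0, -0.13, 0.991, -0.0]
wrist_force: [-0.4, -0.4, -0.7]
finger_gap: 0.0316
grip_force: 39.8
t 22.62 tcp [0.4102 0.0035 0.1124] yaw 104.99 tilt [0.0004 0.    ] F [-0.4 -0.4 -0.7] gap 0.0316 grip 39.8 j [-0.19  0.16 -0.66  0.74  0.   -0.45]
shift [-0.006 -0.002  0.023] roll -0.001
```

```bash
python3 -m handwheel '{"deltas": [[0,0,0,0,0],[0.2,0,0,0,0],[0.5,0,0,0,0],[1,0,0,0,0],[1,0,0,0,0],[1,0,0,0,0],[1,0,0,-0.3,0],[1,0,0,-0.7,0],[1,0,0,-0.8,0],[1,0,0,-0.8,0],[1,0,0,-0.8,0],[1,0,0,-0.8,0],[1,0,0,-0.4,0],[1,0,0,0,0],[1,0,0,0,0]]}' 40
python3 - <<'E'
from h import *
from workcell import optics
c=optics.read_camera("wrist"); pickle.dump(c,open("pics/w8.pkl","wb")); cv2.imwrite("pics/w8.png",c["frame"][100:310,240:400,::-1].repeat(2,0).repeat(2,1))
todo([.4105,.0035,.130],105)
P=cloud(c); m=P[...,2]<.1; d=np.hypot(P[...,0]-.4105,P[...,1]-.0035)
for r in (.013,.0215,.031): q=P[m&(abs(d-r)<.002)][:,2]; print(r,np.percentile(q,[10,50,90]).round(4))
h=cv2.cvtColor(c["frame"],cv2.COLOR_RGB2HSV)
m=((h[...,1]<40)&(h[...,2]>170)).astype(np.uint8); m[:100]=0; m[310:]=0; m[:,:240]=0; m[:,400:]=0
k=max(cv2.findContours(m,0,cv2.CHAIN_APPROX_NONE)[0],key=cv2.contourArea); w=plane(c,k[:,0,0],k[:,0,1],.012)[:,:2].astype(np.float32)*1e3; print(cv2.minAreaRect(w))
E
```

```text
clock: 24.5
tcp_pos: [0.4097, 0.0036, 0.2959]
orientation: [-0.0, -0.13, 0.991, 0.0]
wrist_force: [-0.2, 0.1, 0.4]
finger_gap: 0.0855
grip_force: 0.0
t 24.55 tcp [0.4096 0.0036 0.2956] yaw 104.99 tilt [-0.0012  0.0003] F [-1.5 -0.1 -0.4] gap 0.0857 grip 0.0 j [-0.19 -0.   -0.35  1.22  0.   -0.45]
shift [-0.026 -0.011  4.14 ] roll -0.001
0.013 [0.0424 0.0435 0.0444]
0.0215 [0.0222 0.0272 0.0283]
0.031 [0.0105 0.0114 0.0124]
((410.7408447265625, 3.5935897827148438), (169.08615112304688, 69.64824676513672), 14.87044906616211)
```

View pics/w8.png

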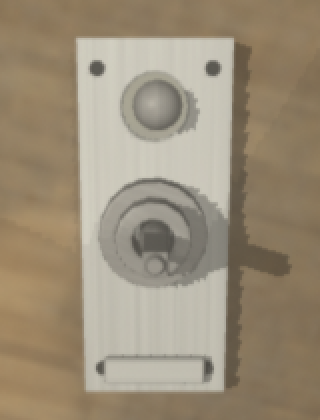

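The crop shows both collars seated concentrically round the post, with the ball in its pocket. Heights 0.0435, 0.0272 and 0.0114 agree with both being home.

```bash
python3 -m handwheel '{"deltas": [[1,-0.02,0,0.4,0],[0.8,0,0,0.7,0],[0.5,0,0,0.8,0],[0.3,0,0,0.8,0],[0,0,0,0.7,0],[-0.2,0,0,0.5,0],[-0.4,0,0,0.24,0],[-0.5,0,0,0,0],[-0.55,0,0,0,0],[-0.6,0,0,0,0]]}' 20
python3 - <<'E'
from h import *
todo([.4105,.0036,.130],105)
E
```

```text
clock: 25.8
tcp_pos: [0.4115, 0.0036, 0.1314]
orientation: [0.001, -0.13, 0.991, -0.0]
wrist_force: [-0.8, 0.0, 0.0]
finger_gap: 0.0174
grip_force: 0.0
t 25.8 tcp [0.4115 0.0036 0.1314] yaw 104.99 tilt [ 0.0016 -0.0002] F [-0.8  0.   0. ] gap 0.0174 grip 0.0 j [-0.19  0.14 -0.64  0.79  0.   -0.45]
shift [0.024 0.006 0.035] roll -0.001
```

```bash
python3 -m handwheel '{"deltas": [[-0.65,0,0,0,0],[-0.7,0,0,0,0],[-0.75,0,0,0,0],[-0.8,0,0,0,0],[-0.85,0,0,0,0],[-1,0,0,0,0],[-1,0,0,0,0]]}' 25; python3 -m handwheel '{"deltas": [[-1,0,0,0,0],[-1,0,0,0,0],[-1,0,0,0,0]]}' 60; python3 -m handwheel '{"deltas": [[-1,0,0,0,0],[-1,0,0,0,0],[-1,0,0,0,0]]}' 100
python3 - <<'E'
from h import *
todo([.4105,.0036,.190],105)
E
```

```text
clock: 26.68
tcp_pos: [0.4109, 0.0041, 0.1309]
orientation: [0.0, -0.131, 0.991, 0.001]
wrist_force: [-0.2, 4.7, 5.0]
finger_gap: 0.0095
grip_force: 25.1
clock: 27.05
tcp_pos: [0.4109, 0.0041, 0.1309]
orientation: [0.0, -0.131, 0.991, 0.001]
wrist_force: [-1.2, 5.2, 6.4]
finger_gap: 0.0085
grip_force: 58.6
clock: 27.42
tcp_pos: [0.4109, 0.0042, 0.131]
orientation: [0.0, -0.131, 0.991, 0.001]
wrist_force: [-2.5, 4.6, 7.7]
finger_gap: 0.0079
grip_force: 97.7
t 27.43 tcp [0.4109 0.0042 0.131 ] yaw 105.01 tilt [0.0003 0.0012] F [-2.5  4.6  7.7] gap 0.0079 grip 97.7 j [-0.19  0.14 -0.64  0.79  0.   -0.45]
shift [ 0.012 -0.009 -1.475] roll 0.001
```

```bash
python3 -m handwheel '{"deltas": [[-1,0,0,-0.01,0],[-1,0,0,-0.02,0],[-1,0,0,-0.04,0],[-1,0,0,-0.06,0],[-1,0,0,-0.08,0],[-1,0,0,-0.1,0],[-1,0,0,-0.12,0],[-1,0,0,-0.14,0],[-1,0,0,-0.16,0],[-1,0,0,-0.14,0],[-1,0,0,-0.12,0],[-1,0,0,-0.1,0],[-1,0,0,-0.08,0],[-1,0,0,-0.06,0],[-1,0,0,-0.04,0],[-1,0,0,-0.02,0],[-1,0,0,-0.01,0],[-1,0,0,0,0]]}' 100
python3 - <<'E'
from h import *
from workcell import optics
todo([.4105,.0036,.262],105)
c=optics.read_camera("wrist"); pickle.dump(c,open("pics/w9.pkl","wb")); cv2.imwrite("pics/w9.png",c["frame"][...,::-1])
E
```

```text
clock: 29.68
tcp_pos: [0.4108, 0.0037, 0.1826]
orientation: [-0.0, -0.13, 0.991, 0.0]
wrist_force: [-0.1, 0.3, -5.7]
finger_gap: 0.0079
grip_force: 97.5
t 29.68 tcp [0.4108 0.0037 0.1826] yaw 104.99 tilt [-0.0001  0.0001] F [-0.1  0.3 -5.7] gap 0.0079 grip 97.5 j [-0.19  0.08 -0.56  0.93  0.   -0.45]
shift [ 9.000e-03 -1.000e-03 -1.985e+00] roll -0.001
```

View pics/w9.png

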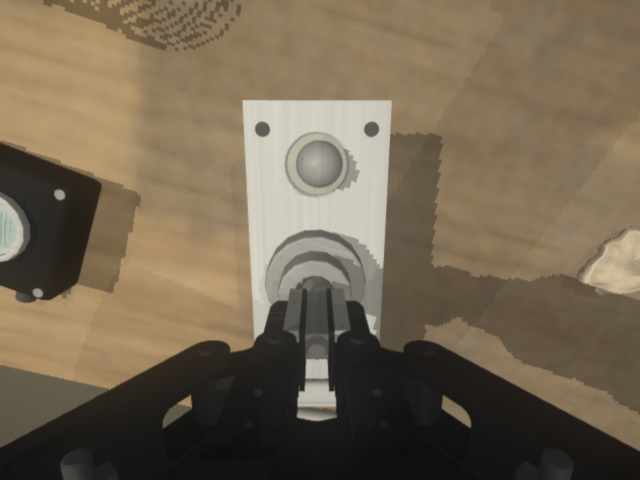

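The wrist view shows the carrier hanging level in the fingers, collars seated, with the ball in its pocket at (318,163).

Run:
```python
from h import *
t=pickle.load(open("pics/top0.pkl","rb")); w=pickle.load(open("pics/w5.pkl","rb")); c=pickle.load(open("pics/w9.pkl","rb"))
def lens(k,u,v,r):
    g=np.zeros((480,640),np.uint8); g[v-r:v+r,u-r:u+r]=(k["frame"].max(-1)>100)[v-r:v+r,u-r:u+r]
    q=max(cv2.findContours(g,0,cv2.CHAIN_APPROX_NONE)[0],key=cv2.contourArea); return cv2.fitEllipse(cv2.convexHull(q))
A=lens(t,410,244,14); B=lens(w,97,196,35); print(A,B); print(meet(t,A[0],w,B[0]),plane(t,*A[0],.04),plane(w,*B[0],.04))
# carrier pose in hand: plane fit on plate, pocket rim
P=cloud(c); h=cv2.cvtColor(c["frame"],cv2.COLOR_RGB2HSV); m=(h[...,1]<40)&(h[...,2]>190); m[:105]=0; m[225:]=0; m[:,:250]=0; m[:,385:]=0; m&=c["depth"]>0
Q=P[m]; a=np.linalg.lstsq(np.c_[Q[:,:2],np.ones(len(Q))],Q[:,2],rcond=None)[0]; print(m.sum(),"slopes",a[:2],"z",np.median(Q[:,2]))
zt=np.median(Q[:,2])
print("plate front corners",plane(c,243.5,100.5,zt),plane(c,391,100.5,zt),"pocket",plane(c,316.5,163,zt))
todo([.4953,-.1723,.262],105)
```

```text
((410.1819152832031, 244.0977020263672), (20.717103958129883, 21.1539306640625), 109.60812377929688) ((94.05694580078125, 197.12142944335938), (47.211063385009766, 54.803680419921875), 131.01321411132812)
(array([ 0.44220801, -0.18693913,  0.03849154]), np.float64(0.00025235109451454273)) [ 0.44205931 -0.18670133  0.04      ] [ 0.44184156 -0.18605079  0.04      ]
12031 slopes [-0.00065232  0.00012518] z 0.0631161951487702
plate front corners [ 0.33775666 -0.05181669  0.0631162 ] [0.31990105 0.01503463 0.0631162 ] pocket [ 0.35669947 -0.0113036   0.0631162 ]
t 29.73 tcp [0.4108 0.0037 0.1826] yaw 104.99 tilt [-0.0001  0.0001] F [-1.2  0.2 -5.9] gap 0.008 grip 97.5 j [-0.19  0.08 -0.56  0.93  0.   -0.45]
shift [-0.902 -4.797 -1.985] roll -0.001
```

```bash
python3 -m handwheel '{"deltas": [[-1,0,0,-0.03,0],[-1,0,0,-0.06,0],[-1,0,0,-0.1,0],[-1,0,0,-0.14,0],[-1,0,-0.02,-0.16,0],[-1,-0.01,-0.05,-0.18,0],[-1,-0.02,-0.08,-0.18,0],[-1,-0.03,-0.11,-0.18,0],[-1,-0.03,-0.14,-0.18,0],[-1,-0.03,-0.17,-0.18,0],[-1,-0.04,-0.2,-0.16,0],[-1,-0.04,-0.2,-0.14,0],[-1,-0.04,-0.2,-0.12,0],[-1,-0.04,-0.2,-0.09,0],[-1,-0.04,-0.2,-0.06,0],[-1,-0.04,-0.2,-0.03,0],[-1,-0.04,-0.2,0,0],[-1,-0.04,-0.2,0,0],[-1,-0.04,-0.2,0,0],[-1,-0.04,-0.2,0,0]]}' 100; python3 -m handwheel '{"deltas": [[-1,-0.04,-0.2,0,0],[-1,-0.04,-0.2,0,0],[-1,-0.04,-0.2,0,0],[-1,-0.04,-0.2,0,0],[-1,-0.04,-0.2,0,0],[-1,-0.04,-0.2,0,0],[-1,-0.04,-0.2,0,0],[-1,-0.04,-0.17,0,0],[-1,-0.03,-0.14,0,0],[-1,-0.02,-0.11,0,0],[-1,-0.01,-0.08,0,0],[-1,0,-0.05,0,0],[-1,0,-0.02,0,0],[-1,0,0,0,0]]}' 100
python3 - <<'E'
from h import *
todo([.4953,-.1723,.262],105)
E
```

```text
clock: 32.22
tcp_pos: [0.4578, -0.0907, 0.2622]
orientation: [-0.0, -0.13, 0.991, 0.0]
wrist_force: [0.0, -0.5, -5.2]
finger_gap: 0.008
grip_force: 97.5
clock: 33.98
tcp_pos: [0.4926, -0.1623, 0.2623]
orientation: [-0.0, -0.13, 0.991, 0.0]
wrist_force: [-0.5, 0.9, -6.1]
finger_gap: 0.0076
grip_force: 97.5
t 33.98 tcp [ 0.4926 -0.1623  0.2623] yaw 104.99 tilt [-0.      0.0002] F [-0.5  0.9 -6.1] gap 0.0076 grip 97.5 j [-0.47  0.22 -0.18  1.17  0.   -0.73]
shift [-0.001 -0.259  0.007] roll -0.001
```

```bash
python3 -m handwheel '{"deltas": [[-1,0,-0.03,0,0],[-1,0,-0.06,0,0],[-1,0,-0.08,0,0],[-1,0,-0.06,0,0],[-1,0,-0.03,0,0],[-1,0,0,0,0],[-1,0,0,0,0],[-1,0,0,0,0],[-1,0,0,0,0],[-1,0,0,0,0],[-1,0,0,0,0]]}' 100
python3 - <<'E'
from h import *
from workcell import optics, status
todo([.4953,-.1723,.262],105)
c=optics.read_camera("wrist"); pickle.dump(c,open("pics/w10.pkl","wb")); cv2.imwrite("pics/w10.png",c["frame"][...,::-1])
P=cloud(c); h=cv2.cvtColor(c["frame"],cv2.COLOR_RGB2HSV); m=(h[...,1]<40)&(h[...,2]>180); m[:105]=0; m[225:]=0; m[:,:250]=0; m[:,385:]=0; m&=c["depth"]>0
Q=P[m]; a=np.linalg.lstsq(np.c_[Q[:,:2],np.ones(len(Q))],Q[:,2],rcond=None)[0]; zt=np.median(Q[:,2]); print("slopes",a[:2],"plate z",zt,"pocket above lens",zt-.003-.04)
print("pocket-lens",plane(c,316.5,163,zt)[:2]-[.442,-.1865],abs(status.get_state()["qvel"]).max())
E
```

```text
clock: 35.35
tcp_pos: [0.4953, -0.1724, 0.2623]
orientation: [0.0, -0.13, 0.991, 0.0]
wrist_force: [0.2, -0.6, -5.3]
finger_gap: 0.0077
grip_force: 97.5
t 35.35 tcp [ 0.4953 -0.1724  0.2623] yaw 104.99 tilt [0.0001 0.    ] F [ 0.2 -0.6 -5.3] gap 0.0077 grip 97.5 j [-0.49  0.23 -0.17  1.17  0.   -0.75]
shift [0.    0.004 0.007] roll -0.001
slopes [0.0018036  0.00131052] plate z 0.14270639380930156 pocket above lens 0.09970639380930155
pocket-lens [-0.00081461 -0.00095923] 0.0027101669010023283
```

View pics/w10.png

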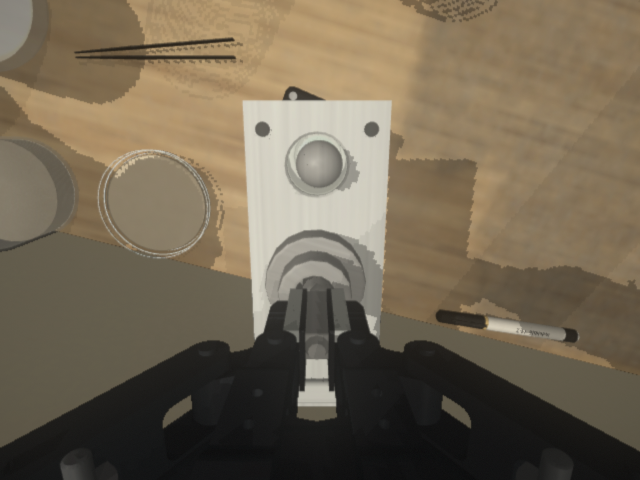

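The wrist view shows the carrier level over the camera box, the ball in its pocket at (318,163), both collars home, and the bystanders in place. The pocket is about 1 mm off the lens centre and 100 mm above it.

```bash
python3 -c "
from workcell import hand_in
print(hand_in())"
```

```text
the job is handed in; nothing more can be done
None
```

I handed the job in at about 35 s with the carrier still held level over the camera: pocket about 1 mm off the lens centre and 100 mm above it, ball in its pocket, both collars home; the hand-in gave no verdict.

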